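Unlock the box-wrapping turntable and turn the former to the stop bar

TASK

Free the turntable of the box-wrapping jig: draw its lock pin back out of the bore and lay the pin's arm right down into the side notch of the guide, so that the pin stays parked. Then turn the table by its wooden peg until the end of the wooden block is square against the stop bar, leaving the pin parked and the other things on the bench where they are.

Things in the scene. Friction and masses are not known exactly. Their poses are not given: they have to be found in the camera images.
- jig: The jig, fixed to the bench: grey base plate 235 x 200 mm, 12 mm thick, with a tongue towards its -y that carries the lock pin's guide. Origin on the bench, on the turntable's vertical axis; z up. The lock pin's axis runs along the jig's y at x = 0, 40 mm above the bench; the pin is drawn back towards -y, away from the turntable.
- guide (a point): Where the pin's arm stands at home, in the slot (12.6 mm wide, along the jig's y) between the lips of two steel cheeks; height of the lip tops, 62 mm. Lips reach 30 mm each side. One cheek has a notch 15 mm wide, open down to 36 mm, to lay the arm over sideways. It meets the arm after 38 to 58 mm of draw (stop at 72), adjusted at random: see it or feel for it. End frames keep the pin in.
- plain_cheek: The cheek without a notch: steel side plate 102 mm long, 50 mm high, on one side of the pin (jig x = +18 or -18 mm, either may be). The notch is in the cheek on the other side. Its place along the guide says nothing about the notch's.
- pin: Steel lock pin in the guide: 15 mm thick, 108 mm long along its own y; a plain 10 mm round arm along its own z, its end 78 mm from the pin's axis. Pushed low on the arm it slides easily; high up it binds. Origin on the axis at the arm; nose 48 mm ahead (+y). Home: origin at jig (0, -120, 40) mm, arm upright, nose 18 mm deep in the bore, locking the table. Parked: arm about 10 degrees above level.
- table_top (a joint): Turn of the turntable about the vertical, counter-clockwise from above, rad: 0 locked at the start, 1.57 with the end of the block flat on the stop bar. Aluminium disc of 184 mm, its top 24 mm above the bench; two steel bore blocks on its rim reach 56 mm; the plywood block on it is 85 x 75 mm, its top 88 mm above the bench. Stiff: about 2 N at the peg.
- peg (a point): Top centre of the upright dark wooden peg by which the table is turned: 18 mm thick, 32 mm tall, on top of the block, 120 mm above the bench, 54 mm from the table's axis (at jig x = -50, y = -20 mm when the joint reads 0).
- stop_bar (a point): Middle of the steel stop bar's contact face, which faces the jig's -x: 47 mm wide, 24 mm tall, 74 mm above the bench, on a grey post behind it.
- tape: Roll of clear tape lying flat, 84 mm across, 24 mm high; leave alone. Origin under its centre.
- stapler: Black and steel stapler, 135 mm long, 52 mm high; leave alone. Origin under its centre.
- hole_punch: Blue hole punch, 105 x 120 mm, 63 mm high; leave alone. Origin under its centre.
- glue: Green glue bottle, 56 mm across, 150 mm high; leave alone. Origin under its centre.
- marker: Black marker, 16 mm thick, 130 mm long; leave alone.
- screwdriver: Screwdriver lying on the bench; leave alone.
- clip_tray: Small cardboard tray 100 x 140 mm, 35 mm high; leave alone. Origin under its centre.

How it is judged:
On the way:
1. the pin is drawn back out of the bore and its arm is laid down in the side notch, before the table is turned (y of pin in the frame of jig below -0.15 m and angle between pin's own z axis and vertical above 1.15 rad and value of joint table_top below 0.15 rad), for 0.2 s.
At the end, for the whole second after the job is handed in: The pin is still in its guide, drawn back at least 30 mm, its arm lying in the notch (more than 66 degrees from upright) and at rest; the table is turned to within 0.07 rad (4 degrees) of the stop bar (y of pin in the frame of jig between -0.19 and -0.15 m and z of pin in the frame of jig between 0.032 and 0.048 m and angle between pin's own z axis and vertical above 1.15 rad and linear speed of pin below 0.02 m/s and value of joint table_top above 1.5 rad); the robot touches nothing.
It fails at once if another thing on the bench is pushed more than 25 mm from its place (distance of any of tape, stapler, hole_punch, glue, marker, screwdriver, clip_tray from where it was at the start of the episode above 0.025 m).
It also fails if it takes over 61 s, if anything falls off the work surface, if the arm or the gripper's body presses on something with over 40 N, if the wrist force passes 120 N, or if a joint passes its speed limit or range.

ROBOT

A 6-joint arm with a two-finger parallel gripper is mounted at the origin on the work surface. World frame = base frame: x ahead of the robot, y to its left, z up, the work surface at z = 0. Lengths are in m, angles in rad, forces in N, time in s.
With the tool pointing down it reaches from about 0.25 to 0.775 m from the base axis. Payload 4 kg.
Tool frame: the origin (TCP) lies at the centre of the arm's flange, where the gripper is bolted on; the fingertips stand 199 mm ahead of it and the grasp point (between the pads) lies 180 mm ahead of it; z points along the fingers, y is the line along which they close (so a half turn about z gives the same grasp; the last joint's range is limited). The gripper opens to 94 mm and grips with 3 to 60 N. Pads are 16 mm wide; open, the fingers measure 119 mm over their backs; the gripper's body (75 mm by 177 mm) begins 78 mm behind the grasp point.
Start: joints at [-1.266, 0.087, 1.371, -0, 1.684, -0.103], TCP at [0.218, -0.505, 0.405] pointing down, gripper open.
Joint ranges: [-3.1, 3.1], [-0.76, 2.03], [0.27, 2.55], [-1.08, 4.22], [0.17, 2.65], [-2.57, 2.57]. Speed limits (rad/s): [2.79, 2.79, 3.14, 3.14, 3.14, 3.14].

INTERFACE

Orientations are given as [roll, pitch, yaw] about the fixed x, y, z axes, in that order (R = Rz(yaw) Ry(pitch) Rx(roll)).
In Python, from bench import robot, eyes, models gives the robot as it stands.
- The arm moves only by the tool step_arm, never from a script. Its argument "commands" is a list that holds one entry, the list of rows, each a list of 7 numbers: the shift along the tool's x, y, z in mm, then the turn, a rotation vector about the tool's x, y, z in rad, then the finger opening in mm, from 0 to 94. In form: [[[tx, ty, tz, wx, wy, wz, gripper], ...]]. A call has 1 to 20 rows; each row shifts and turns the commanded pose from where the row before left it, along the tool's axes as they then stand; what a row does not reach is not made up. A row lasts 1/8 s, in which the tool goes at most 62.5 mm and 10.7 degrees, less where a joint would pass 70% of its speed; a pose out of reach is approached as far as the arm can. A call is refused whole if a number of a shift passes 62.5 or a number of a turn 0.188, either way. A call with a gripper value outside its range is refused whole. The fingers move at their own pace and stop on an object; the grip force is fixed at half the most. Time passes only in rows, so rows that do not move let the fingers close. It gives the time, the measured TCP pose, the force, the opening and the grip force at its end, in the units of the state.
- robot.get_obs(): the state, without advancing time (a new reading comes with each control period).
- eyes.snapshot(name): name is "scene" or "top" or "wrist"; returns a dict with "color" (384x512x3 uint8, red, green, blue), "camera_matrix" (3x3 intrinsics, pixels), "eye" and "rotation" of the camera in the world; the wrist camera has in their place "tool_from_camera" (4x4, takes a point from camera to tool coordinates, whose origin is the TCP and whose axes are the flange's). Camera axes: x right, y up, looking along -z (the intrinsics and any distortion apply to the point x, -y, -z); pixel columns grow to the right and rows downward; lengths in m; the calibration is good to about 2 mm. A picture is of the moment at which its call begins: read the wrist's pose just before it. There is no depth.
- robot.close_job(): hands the job in; it is judged then, once.
Trained networks look in a picture, given as the dict that the camera call returned (one of the last four; its "shot" number tells which), for a name from the list of things; names that differ only in an ending like _2 or _b are one class to them, and where a whole thing is asked for, a point or a joint stands for the part that bears it (a point fixed in the world has none). Each returns a list of dicts, best first, with "confidence" (0 to 1); they miss things now and then, are a little off and sometimes report something else, mostly with a low value. They report only what shows in the picture. A call takes as long as a camera call.
- models.masks_of(picture, query): "mask" (384x512 bool, what is visible of it) and "xy" ([column, row] in pixels, amid what is visible of it).
- models.tip_of(picture, query): "xy" ([column, row] in pixels: a listed point, or the origin of a listed thing).
The state is a dict: "time": time; "joint_positions": joint angles; "qvel": joint speeds; "joint_torque": joint torques, N m; "tool_pos": TCP position; "ee_rot": TCP orientation; "wrist_force": force on the tool from outside, world axes, zero at the start; "wrist_torque": the same for the moment, N m; "width": finger opening in m; "finger_force": force on a finger pad.
Only numpy, scipy, OpenCV 4.12 (cv2) and the standard library are available. Lean on these libraries where they do the work, as an engineer would, in place of code of your own. Each camera call takes 0.05 s, during which the arm holds its last target. There are 200 camera calls.

## Working session

There is one attempt and no reset: what is moved stays moved. The work goes in short steps, Python scripts to look and compute and a tool call to move; the robot and the scene stay as the last step left them, time stands still between calls to the robot, and variables do not carry over. Pictures are saved under pics/ and viewed, at most 10 in all, crops included, and the job is handed in when it is done.

Besides the shell and the picture viewer there is one more tool, called after ">>>" as name(argument=value, ...) on one line, values as JSON. step_arm: Moves the arm, as the interface text tells. Its arguments: {"type":"object","properties":{"commands":{"type":"array"}},"required":["commands"]}

```bash
mkdir -p pics; cat > h.py <<'E'
import numpy as np, cv2
from bench import robot, eyes, models
from scipy.spatial.transform import Rotation as Ro
def cam(p,obs=None):
    K=np.array(p["camera_matrix"])
    if "eye" in p: return K,np.array(p["eye"]),np.array(p["rotation"])
    T=np.eye(4);T[:3,:3]=Ro.from_euler('xyz',obs["ee_rot"]).as_matrix();T[:3,3]=obs["tool_pos"]
    M=T@np.array(p["tool_from_camera"]);return K,M[:3,3],M[:3,:3]
def ray(p,xy,obs=None):
    K,e,R=cam(p,obs);d=np.linalg.inv(K)@[xy[0],xy[1],1];d=R@[d[0],-d[1],-d[2]];return e,d/np.linalg.norm(d)
def atz(p,xy,z,obs=None):
    e,d=ray(p,xy,obs);return e+d*(z-e[2])/d[2]
def proj(p,X,obs=None):
    K,e,R=cam(p,obs);c=R.T@(np.array(X)-e);q=K@[c[0],-c[1],-c[2]];return q[:2]/q[2]
def tri(rs):
    A=0;b=0
    for e,d in rs:
        P=np.eye(3)-np.outer(d,d);A=A+P;b=b+P@e
    return np.linalg.solve(A,b)
def save(p,n): cv2.imwrite(n,cv2.cvtColor(p["color"],cv2.COLOR_RGB2BGR))
E
python3 - <<'E'
from h import *
o=robot.get_obs();print(o["tool_pos"],o["ee_rot"],o["time"])
P={n:eyes.snapshot(n) for n in("scene","top","wrist")}
for n,p in P.items():
    print(n,p.keys()); print(cam(p,o)[1])
    for q in("jig","guide","plain_cheek","pin","peg","stop_bar","table_top"):
        try:
            r=models.tip_of(p,q); print(' ',q,[(np.round(a["xy"],1).tolist(),round(a["confidence"],2)) for a in r[:2]])
        except Exception as ex: print(q,ex)
im=np.vstack([np.hstack([P["scene"]["color"],P["top"]["color"]])])
save(P["scene"],"pics/s.png");save(P["top"],"pics/t.png")
cv2.imwrite("pics/st.png",cv2.cvtColor(cv2.resize(np.vstack([P["scene"]["color"],P["top"]["color"]]),None,fx=.78,fy=.78,interpolation=cv2.INTER_AREA),cv2.COLOR_RGB2BGR))
E
```

```text
[ 0.2180908  -0.50479351  0.40351262] [-3.13941643e+00 -2.60009755e-04  4.07815687e-01] 0.0
scene dict_keys(['color', 'camera_matrix', 'eye', 'rotation', 'shot'])
[1.04451358 0.63519497 0.73972594]
  jig [([302.8, 240.2], 0.81), ([356.9, 223.2], 0.18)]
  guide [([283.6, 197.8], 0.9), ([356.5, 223.2], 0.65)]
  plain_cheek [([271.9, 202.8], 0.91)]
  pin [([284.7, 200.4], 0.52), ([408.6, 312.1], 0.33)]
  peg [([315.2, 194.2], 0.89)]
  stop_bar [([277.2, 214.3], 0.71)]
table_top it knows: clip_tray, glue, guide, hole_punch, jig, marker, peg, pin, plain_cheek, screwdriver, stapler, stop_bar, tape
top dict_keys(['color', 'camera_matrix', 'eye', 'rotation', 'shot'])
[0.44055959 0.00538622 1.46742692]
  jig [([224.3, 202.8], 0.91)]
  guide [([261.4, 212.5], 0.72)]
  plain_cheek [([277.1, 214.7], 0.71)]
  pin [([253.8, 214.2], 0.53)]
  peg [([220.7, 220.5], 0.6)]
  stop_bar [([242.3, 189.6], 0.81), ([285.2, 180.9], 0.63)]
table_top it knows: clip_tray, glue, guide, hole_punch, jig, marker, peg, pin, plain_cheek, screwdriver, stapler, stop_bar, tape
wrist dict_keys(['color', 'camera_matrix', 'tool_from_camera', 'shot'])
[ 0.28032945 -0.47830713  0.38369914]
  jig []
  guide []
  plain_cheek []
  pin []
  peg []
  stop_bar []
table_top it knows: clip_tray, glue, guide, hole_punch, jig, marker, peg, pin, plain_cheek, screwdriver, stapler, stop_bar, tape
```

View pics/st.png

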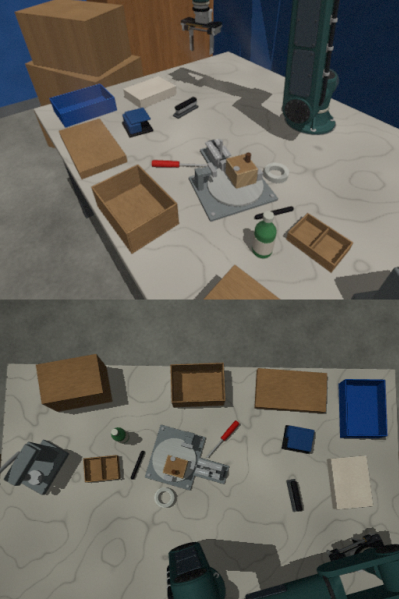

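The scene view shows the jig at centre with the peg at (315,194) and the guide behind it at (284,198). In the top view the jig is at (224,203), the guide to its right at (261,212), and the tape and screwdriver are nearby.

```bash
python3 - <<'E'
from h import *
s=eyes.snapshot("scene");t=eyes.snapshot("top")
B={}
for q in("jig","guide","plain_cheek","pin","peg","stop_bar","tape","screwdriver","marker","glue","stapler","clip_tray","hole_punch"):
    a=models.tip_of(s,q);b=models.tip_of(t,q)
    if a and b:
        X=tri([ray(s,a[0]["xy"]),ray(t,b[0]["xy"])]);B[q]=X
        print(q,X.round(4),(proj(s,X)-a[0]["xy"]).round(1))
# K info
print(t["camera_matrix"][0][0])
a=cv2.resize(t["color"][160:260,170:320],(800,533),interpolation=cv2.INTER_CUBIC)
b=cv2.resize(s["color"][160:260,230:380],(800,533),interpolation=cv2.INTER_CUBIC)
cv2.imwrite("pics/c1.png",cv2.cvtColor(cv2.resize(np.vstack([a,b]),(600,800))[:, :],cv2.COLOR_RGB2BGR))
cv2.imwrite("pics/c2.png",cv2.cvtColor(np.hstack([cv2.resize(a,(400,267)),cv2.resize(b,(400,267))]),cv2.COLOR_RGB2BGR))
E
```

```text
Traceback (most recent call last):
  File "h.py", line 14, in proj
    K,e,R=cam(p,obs);c=R.T@(np.array(X)-e);q=K@[c[0],-c[1],-c[2]];return q[:2]/q[2]
                                                ~^^^
IndexError: invalid index to scalar variable.
```

```bash
sed -i 's/np.array(p\["rotation"\])/Ro.from_euler("xyz",p["rotation"]).as_matrix()/' h.py; python3 - <<'E'
from h import *
s=eyes.snapshot("scene");t=eyes.snapshot("top")
for q in("jig","guide","plain_cheek","pin","peg","stop_bar","tape","screwdriver","marker","glue","stapler","clip_tray","hole_punch"):
    a=models.tip_of(s,q);b=models.tip_of(t,q)
    if a and b:
        X=tri([ray(s,a[0]["xy"]),ray(t,b[0]["xy"])])
        print(q,X.round(4),(proj(s,X)-a[0]["xy"]).round(1),(proj(t,X)-b[0]["xy"]).round(1))
a=t["color"][160:260,170:320];b=s["color"][155:255,225:375]
f=lambda x:cv2.resize(x,(600,400),interpolation=cv2.INTER_CUBIC)
cv2.imwrite("pics/c2.png",cv2.cvtColor(cv2.resize(np.vstack([f(a),f(b)]),(450,600)),cv2.COLOR_RGB2BGR))
E
```

```text
jig [0.5377 0.1072 0.002 ] [-0.9 -0.1] [-0.5  0.5]
guide [ 0.504  -0.0022  0.061 ] [0.8 0.1] [ 0.4 -0.5]
plain_cheek [0.5724 0.1798 0.2045] [38.9 -2.4] [ 18.  -23.3]
pin [ 0.5051 -0.0024  0.0376] [-2.2 -0.2] [-1.3  1.4]
peg [0.4814 0.1098 0.1234] [0.4 0. ] [ 0.3 -0.2]
stop_bar [0.5759 0.0483 0.0685] [-0.7 -0.1] [-0.4  0.4]
screwdriver [ 0.6293 -0.0812  0.0071] [0.6 0.1] [ 0.3 -0.4]
marker [ 0.5097  0.2685 -0.0053] [1.1 0.1] [ 0.6 -0.5]
glue [ 0.624   0.3327 -0.0153] [-0. -0.] [-0.  0.]
stapler [ 0.3966 -0.3868  0.0114] [0.4 0. ] [ 0.3 -0.3]
clip_tray [ 0.4843  0.4102 -0.0046] [-1.9 -0.2] [-1.1  0.7]
hole_punch [ 0.6221 -0.4187 -0.0171] [0.9 0.1] [ 0.5 -0.7]
```

View pics/c2.png

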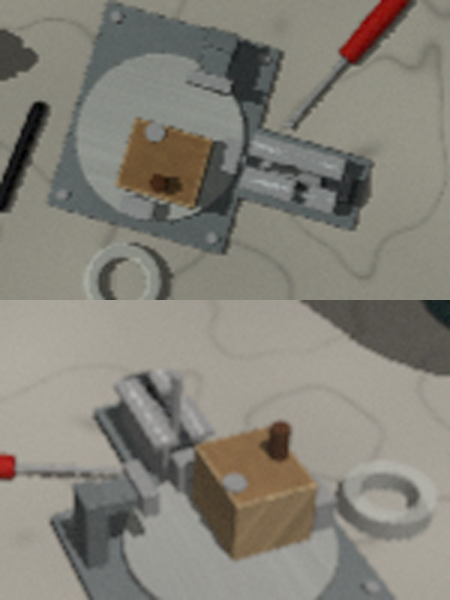

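In the crop, the guide lies to the right of the table. A dark gap in the lower (robot-side) cheek at about (300,187) may be the notch, so I'll look from close up.

```bash
cat >> h.py <<'E'
def plan(pos,rpy,n,g,start=None):
    o=robot.get_obs();p=np.array(o["tool_pos"]);R0=Ro.from_euler('xyz',o["ee_rot"])
    if start is not None: p=np.array(start[0]);R0=Ro.from_euler('xyz',start[1])
    w=(R0.inv()*Ro.from_euler('xyz',rpy)).as_rotvec()
    d=(np.array(pos)-p)/n;rows=[]
    for i in range(n):
        Ri=R0*Ro.from_rotvec(w*i/n);rows.append((Ri.inv().apply(d)*1000).round(1).tolist()+(w/n).round(4).tolist()+[g])
    for r in rows: print(r,end=',\n')
E
python3 - <<'E'
from h import *
w=eyes.snapshot("wrist");print(np.array(w["tool_from_camera"]).round(3),w["camera_matrix"][0])
plan([.428,-.016,.36],[np.pi,0,-.303],14,40)
E
```

```text
[[ 0.     0.972  0.234  0.068]
 [ 1.    -0.     0.     0.   ]
 [ 0.     0.234 -0.972  0.02 ]
 [ 0.     0.     0.     1.   ]] [303.71214614   0.         261.24512473]
[27.6, -26.1, 3.2, 0.0, -0.0, 0.0508, 40],
[26.3, -27.5, 3.2, 0.0, -0.0, 0.0508, 40],
[24.8, -28.8, 3.2, 0.0, -0.0, 0.0508, 40],
[23.3, -30.0, 3.2, 0.0, -0.0, 0.0508, 40],
[21.8, -31.1, 3.2, 0.0, -0.0, 0.0508, 40],
[20.2, -32.2, 3.2, 0.0, -0.0, 0.0508, 40],
[18.5, -33.2, 3.2, 0.0, -0.0, 0.0508, 40],
[16.8, -34.1, 3.2, 0.0, -0.0, 0.0508, 40],
[15.0, -34.9, 3.2, 0.0, -0.0, 0.0508, 40],
[13.3, -35.6, 3.2, 0.0, -0.0, 0.0508, 40],
[11.4, -36.2, 3.2, 0.0, -0.0, 0.0508, 40],
[9.6, -36.8, 3.2, 0.0, -0.0, 0.0508, 40],
[7.7, -37.2, 3.2, 0.0, -0.0, 0.0508, 40],
[5.8, -37.6, 3.2, 0.0, -0.0, 0.0508, 40],
```

>>> step_arm(commands=[[[29,-26,3,0,0,0.051,40],[28,-27.5,3,0,0,0.051,40],[26,-29,3,0,0,0.051,40],[25,-30,3,0,0,0.051,40],[23,-31,3,0,0,0.051,40],[22,-32,3,0,0,0.051,40],[20,-33,3,0,0,0.051,40],[18,-34,3,0,0,0.051,40],[16.5,-35,3,0,0,0.051,40],[15,-35.5,3,0,0,0.051,40],[13,-36,3,0,0,0.051,40],[11,-37,3,0,0,0.051,40],[9,-37,3,0,0,0.051,40],[7,-37.5,3,0,0,0.051,40],[0,0,0,0,0,0,40]]])

```text
time: 4.68
tool_pos: [0.4491, -0.0138, 0.3624]
ee_rot: [-3.141, 0.001, -0.302]
wrist_force: [0.7, 0.0, 0.4]
width: 0.04
finger_force: 0.0
```

```bash
python3 - <<'E'
from h import *
o=robot.get_obs();w=eyes.snapshot("wrist");save(w,"pics/w1.png");np.save("w1.npy",dict(w=w,o=o),allow_pickle=True)
print(o["time"],o["tool_pos"],o["ee_rot"],o["joint_positions"])
for q in("jig","guide","plain_cheek","pin","peg","stop_bar"):
    r=models.tip_of(w,q); print(' ',q,[(np.round(a["xy"],1).tolist(),round(a["confidence"],2)) for a in r[:2]])
E
```

```text
4.675 [ 0.44907762 -0.01377221  0.36235388] [-3.14141540e+00  6.80939118e-04 -3.02077010e-01] [-1.57063703e-01 -1.27393640e-01  1.66522551e+00  2.73949358e-04
  1.60440896e+00  1.71581881e+00]
  jig [([127.2, 138.2], 0.62)]
  guide [([229.5, 138.7], 0.89)]
  plain_cheek [([277.0, 114.6], 0.92)]
  pin [([234.1, 133.2], 0.81)]
  peg [([93.8, 215.2], 0.81)]
  stop_bar [([125.9, 67.0], 0.92)]
```

View pics/w1.png

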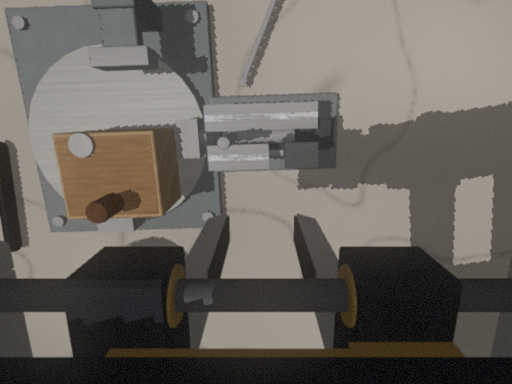

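The wrist view shows the guide with its plain cheek on the far (+x) side, the arm's end at about (223,142), and a gap in the near cheek at about (278,154). I'll zoom in there and fit the jig pose.

```bash
python3 - <<'E'
from h import *
from scipy.optimize import least_squares
d=np.load("w1.npy",allow_pickle=True).item();w,o=d["w"],d["o"]
c=w["color"][85:180,195:345];cv2.imwrite("pics/z1.png",cv2.cvtColor(cv2.resize(c,(750,475),interpolation=cv2.INTER_CUBIC),cv2.COLOR_RGB2BGR))
s=eyes.snapshot("scene");t=eyes.snapshot("top")
J={"jig":[0,0,0],"guide":[0,-.12,.062],"peg":[-.05,-.02,.12],"pin":[0,-.12,.04]}
L=[]
for p in(w,):
    for q,X in J.items(): L.append((p,X,{"jig":[127.2,138.2],"guide":[229.5,138.7],"pin":[234.1,133.2],"peg":[93.8,215.2]}[q],q))
for p in(s,t):
    for q,X in J.items():
        r=models.tip_of(p,q)
        if r and r[0]["confidence"]>.5:L.append((p,X,r[0]["xy"],q))
def W(v,X): c,s_=np.cos(v[2]),np.sin(v[2]);return [v[0]+c*X[0]-s_*X[1],v[1]+s_*X[0]+c*X[1],X[2]]
f=lambda v:np.concatenate([(proj(p,W(v,X),o)-xy)*(1.5 if p is not w else 1) for p,X,xy,q in L])
r=least_squares(f,[.538,.107,-.3],loss='soft_l1');print(r.x)
for (p,X,xy,q),e in zip(L,f(r.x).reshape(-1,2)): print(p["shot"],q,e.round(1))
v=r.x;np.save("jig.npy",v)
print("armtop",proj(w,W(v,[0,-.12,.118]),o))
for x in(-.012,-.03):print([(y,proj(w,W(v,[x,y,.062]),o).round(0).tolist()) for y in(-.11,-.14,-.16,-.18,-.2)])
E
```

```text
[ 0.53523141  0.11498025 -0.25988613]
11 jig [0.7 0.2]
11 guide [ 0.1 -1.1]
11 peg [ 2.7 -1.1]
11 pin [-2.2  2.9]
12 jig [-0.6  5.5]
12 guide [2.1 0.5]
12 peg [1.5 1.2]
12 pin [-2.4  0.9]
13 jig [1.6 0.7]
13 guide [-1.2  0.9]
armtop [221.85966183 142.84725454]
[(-0.11, [220.0, 151.0]), (-0.14, [252.0, 150.0]), (-0.16, [274.0, 149.0]), (-0.18, [296.0, 148.0]), (-0.2, [317.0, 147.0])]
[(-0.11, [221.0, 171.0]), (-0.14, [253.0, 169.0]), (-0.16, [275.0, 168.0]), (-0.18, [296.0, 167.0]), (-0.2, [317.0, 167.0])]
```

View pics/z1.png

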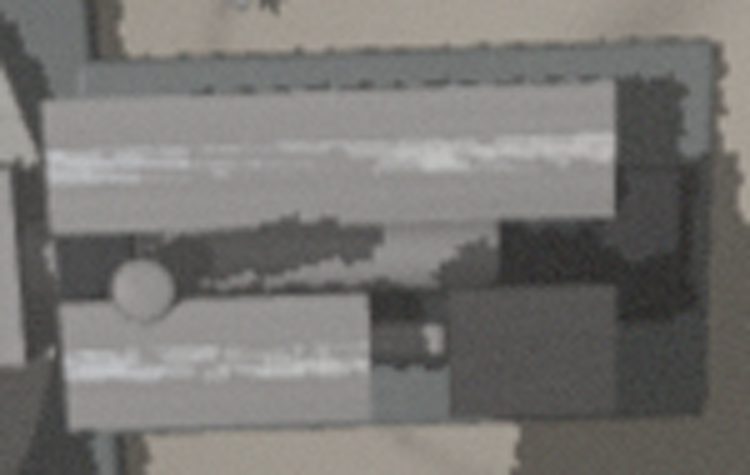

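The crop shows the notch clearly in the near (-x) cheek, from 370 to 448 px in the crop, which is about 41.5 mm of draw from the arm. The arm's end is at crop (143,290). Next I'll move over the arm.

```bash
python3 - <<'E'
from h import *
v=[.5349,.1137,-.26];np.save("jig.npy",v)
plan([.5041,-.0023,.362],[np.pi,0,-.26],3,30)
E
```

```text
[16.3, -9.8, 0.2, 0.0, -0.0, -0.0154, 30],
[16.4, -9.5, 0.2, 0.0, -0.0, -0.0154, 30],
[16.6, -9.2, 0.2, 0.0, -0.0, -0.0154, 30],
```

>>> step_arm(commands=[[[16,-9.5,0,0,0,-0.014,30],[16.5,-9.5,0,0,0,-0.014,30],[16.5,-9.5,0,0,0,-0.014,30],[0,0,20,0,0,0,30],[0,0,16,0,0,0,30],[0,0,0,0,0,0,30],[0,0,0,0,0,0,30]]])

```text
time: 6.4
tool_pos: [0.5038, -0.0023, 0.3271]
ee_rot: [-3.142, -0.001, -0.264]
wrist_force: [0.4, -0.0, 0.2]
width: 0.0299
finger_force: 0.0
```

```bash
python3 - <<'E'
from h import *
o=robot.get_obs();w=eyes.snapshot("wrist");save(w,"pics/w2.png")
print(o["time"],o["tool_pos"],o["ee_rot"])
for q in("guide","pin","peg","stop_bar"):
    r=models.tip_of(w,q); print(' ',q,[(np.round(a["xy"],1).tolist(),round(a["confidence"],2)) for a in r[:2]])
p=np.array(o["tool_pos"]);v=np.load("jig.npy")
def W(X): c,s_=np.cos(v[2]),np.sin(v[2]);return [v[0]+c*X[0]-s_*X[1],v[1]+s_*X[0]+c*X[1],X[2]]
print(proj(w,W([0,-.12,.118]),o),proj(w,W([0,-.12,.062]),o),[proj(w,W([-.0063,y,.062]),o) for y in(-.154,-.169)])
E
```

```text
6.4 [ 0.50378177 -0.00234918  0.32713097] [-3.14158929e+00 -7.41784740e-04 -2.64298022e-01]
  guide [([260.0, 198.7], 0.91), ([314.3, 36.7], 0.46)]
  pin [([263.5, 190.9], 0.91)]
  peg []
  stop_bar [([147.5, 127.8], 0.71), ([319.3, 37.5], 0.37)]
[260.58510574 222.54479642] [260.75515755 199.91080092] [array([301.15671773, 206.96867405]), array([318.97075438, 206.90011192])]
```

View pics/w2.png

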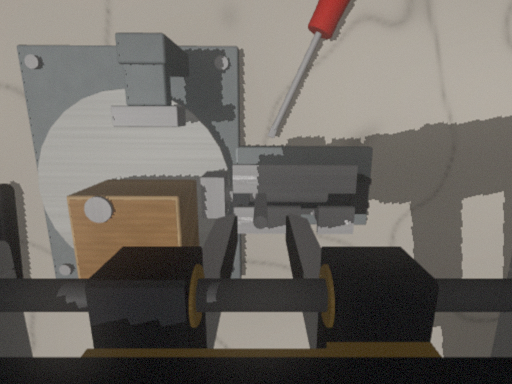

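The arm's end at (260,222) sits centred between the fingers at (228/297), matching the prediction. I'll descend and grip.

>>> step_arm(commands=[[[0,0,20,0,0,0,30],[0,0,20,0,0,0,30],[0,0,14,0,0,0,30],[0,0,5,0,0,0,30],[0,0,0,0,0,0,30],[0,0,0,0,0,0,0],[0,0,0,0,0,0,0],[0,0,0,0,0,0,0]]])

```text
time: 7.65
tool_pos: [0.504, -0.0023, 0.2683]
ee_rot: [-3.141, -0.001, -0.264]
wrist_force: [0.1, -0.0, 1.7]
width: 0.0093
finger_force: 30.0
```

>>> step_arm(commands=[[[0,4,0,0,0,0,0],[0,6,0,0,0,0,0],[0,6,0,0,0,0,0],[0,6,0,0,0,0,0],[0,6,0,0,0,0,0],[0,6,0,0,0,0,0],[0,5,0,0,0,0,0],[0,2.5,0,0,0,0,0],[0,0,0,0,0,0,0],[0,0,0,0,0,0,0]]])

```text
time: 8.9
tool_pos: [0.4931, -0.0428, 0.2683]
ee_rot: [-3.142, -0.001, -0.265]
wrist_force: [-0.1, 2.3, 5.6]
width: 0.0094
finger_force: 30.0
```

```bash
python3 - <<'E'
from h import *
o=robot.get_obs();w=eyes.snapshot("wrist")
print(o["time"],o["tool_pos"],o["ee_rot"],o["wrist_force"],o["joint_positions"])
for n in("scene","wrist"):
    p=w if n=="wrist" else eyes.snapshot(n)
    print(n,[(r["xy"],r["confidence"]) for r in models.tip_of(p,"pin")[:2]])
cv2.imwrite("pics/w3.png",cv2.cvtColor(cv2.resize(w["color"][90:290,180:400],(660,600),interpolation=cv2.INTER_CUBIC),cv2.COLOR_RGB2BGR))
E
```

```text
8.9 [ 0.49305471 -0.04275192  0.26832747] [-3.14153116e+00 -1.26173235e-03 -2.64594414e-01] [-0.12304633  2.31086541  5.61750084] [-2.01102414e-01  3.35378080e-02  1.70259333e+00 -1.89495941e-05
  1.40419842e+00  1.63429142e+00]
scene [([276.2, 191.8], 0.37), ([317.8, 197.0], 0.2)]
wrist [([263.2, 211.3], 0.86)]
```

View pics/w3.png

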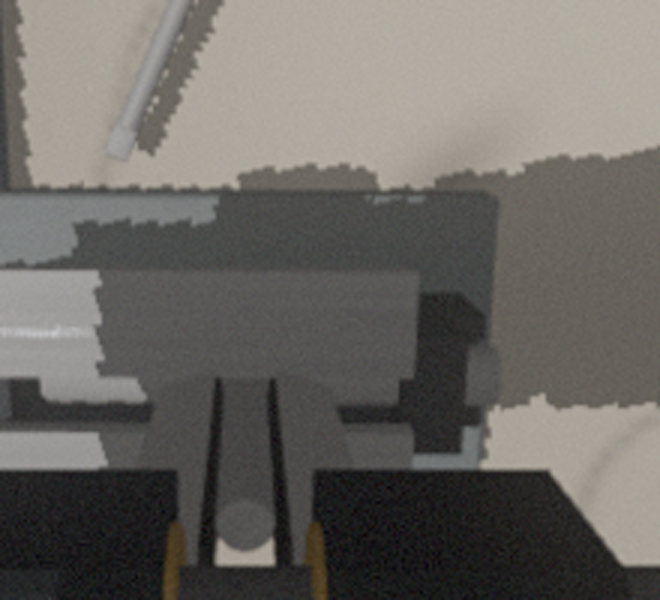

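The pin is drawn: its tail now shows at the right end at about (485,375) in the crop, and the arm is between the fingers at (245,525). Next I'll tilt it into the notch, about the pin's axis.

>>> step_arm(commands=[[[-10.3,0,0.2,0,0.045,0,0],[-10.3,0,0.2,0,0.045,0,0],[-10.3,0,0.2,0,0.045,0,0],[0,0,0,0,0,0,0]]])

```text
time: 9.6
tool_pos: [0.4625, -0.0345, 0.2663]
ee_rot: [3.141, -0.136, -0.264]
wrist_force: [0.3, 2.1, 6.0]
width: 0.0095
finger_force: 30.0
```

>>> step_arm(commands=[[[-13.7,0,0.4,0,0.06,0,0],[-13.7,0,0.4,0,0.06,0,0],[-13.7,0,0.4,0,0.06,0,0],[-11.4,0,0.3,0,0.05,0,0],[0,0,0,0,0,0,0]]])

```text
time: 10.22
tool_pos: [0.4133, -0.0214, 0.2533]
ee_rot: [3.14, -0.367, -0.264]
wrist_force: [-3.3, 2.9, 7.7]
width: 0.0092
finger_force: 30.0
```

>>> step_arm(commands=[[[0,0,0,0,0,0,20],[0,0,0,0,0,0,20],[0,0,-12,0,0,0,20],[0,0,-13,0,0,0,20],[0,0,0,0,0,0,20],[0,0,0,0,0,0,20]]])

```text
time: 10.98
tool_pos: [0.4055, -0.0187, 0.2763]
ee_rot: [3.141, -0.366, -0.264]
wrist_force: [-0.4, -0.7, -0.4]
width: 0.02
finger_force: 0.0
```

```bash
python3 - <<'E'
from h import *
o=robot.get_obs();w=eyes.snapshot("wrist");s=eyes.snapshot("scene")
print(o["time"],o["tool_pos"],o["ee_rot"],o["wrist_force"],o["joint_positions"])
a=cv2.resize(w["color"][90:384,100:450],(595,500))
b=cv2.resize(s["color"][150:230,240:340],(625,500),interpolation=cv2.INTER_CUBIC)
cv2.imwrite("pics/w4.png",cv2.cvtColor(cv2.resize(np.hstack([a,b]),(800,328)),cv2.COLOR_RGB2BGR))
E
```

```text
10.975 [ 0.40552343 -0.01868322  0.27632712] [ 3.14149189 -0.36557569 -0.26404494] [-0.36536688 -0.69398429 -0.42196966] [-0.17374836 -0.30363941  2.00166808 -0.03667962  1.07963753  1.67246137]
```

View pics/w4.png

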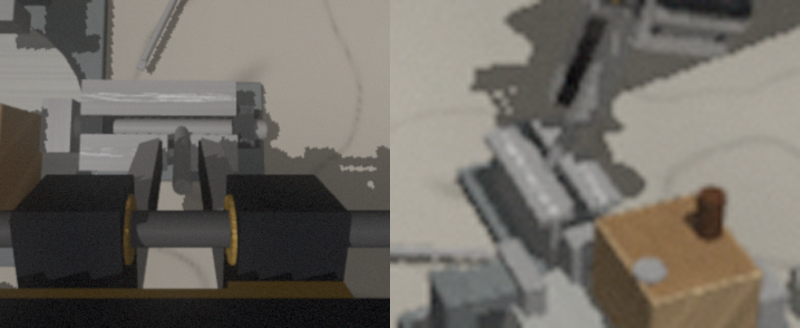

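The wrist crop shows the arm leaning into the notch with its end at (182,188), between the fingers. I'll regrip further out and swing on.

>>> step_arm(commands=[[[0,0,0,0,0,0,0],[0,0,0,0,0,0,0],[0,0,0,0,0,0,0]]])

```text
time: 11.45
tool_pos: [0.4055, -0.0187, 0.2757]
ee_rot: [3.141, -0.364, -0.264]
wrist_force: [0.4, 0.1, -0.8]
width: 0.0091
finger_force: 30.0
```

>>> step_arm(commands=[[[-20.2,0,0.8,0,0.08,0,0],[-20.2,0,0.8,0,0.08,0,0],[-20.2,0,0.8,0,0.08,0,0],[0,0,0,0,0,0,0]]])

```text
time: 11.95
tool_pos: [0.3526, -0.0043, 0.2466]
ee_rot: [3.141, -0.603, -0.263]
wrist_force: [0.2, -0.0, -1.8]
width: 0.009
finger_force: 30.0
```

```bash
python3 - <<'E'
from h import *
o=robot.get_obs();print(o["time"],o["tool_pos"],o["ee_rot"],o["wrist_force"],o["joint_positions"],o["width"])
E
```

```text
11.95 [ 0.35257501 -0.00434954  0.24658698] [ 3.14132391 -0.60289561 -0.2634839 ] [ 0.1663053  -0.02139833 -1.79965789] [-0.14412536 -0.49746893  2.22159861 -0.09283876  0.82007747  1.73269221] 0.008961249497578781
```

>>> step_arm(commands=[[[-17.7,0,0.6,0,0.07,0,0],[-17.7,0,0.6,0,0.07,0,0],[-17.7,0,0.6,0,0.07,0,0],[0,0,0,0,0,0,0],[0,0,0,0,0,0,20],[0,0,0,0,0,0,20],[0,0,-10,0,0,0,20],[0,0,-14,0,0,0,20],[0,0,-14,0,0,0,20]]])

```text
time: 13.08
tool_pos: [0.2932, 0.0141, 0.2399]
ee_rot: [3.14, -0.815, -0.265]
wrist_force: [-0.2, -0.3, 0.1]
width: 0.0201
finger_force: 0.0
```

```bash
python3 - <<'E'
from h import *
o=robot.get_obs();w=eyes.snapshot("wrist");s=eyes.snapshot("scene")
print(o["time"],o["tool_pos"],o["ee_rot"],o["wrist_force"],o["joint_positions"])
a=cv2.resize(w["color"][90:384,100:450],(595,500))
b=cv2.resize(s["color"][150:230,240:340],(625,500),interpolation=cv2.INTER_CUBIC)
cv2.imwrite("pics/w5.png",cv2.cvtColor(cv2.resize(np.hstack([a,b]),(800,328)),cv2.COLOR_RGB2BGR))
E
```

```text
13.075 [0.29318082 0.01413587 0.23990888] [ 3.14001936 -0.81450269 -0.26523963] [-0.24963571 -0.29597864  0.07767231] [-0.0721242  -0.75664676  2.39713374 -0.21875623  0.70807803  1.87151721]
```

View pics/w5.png

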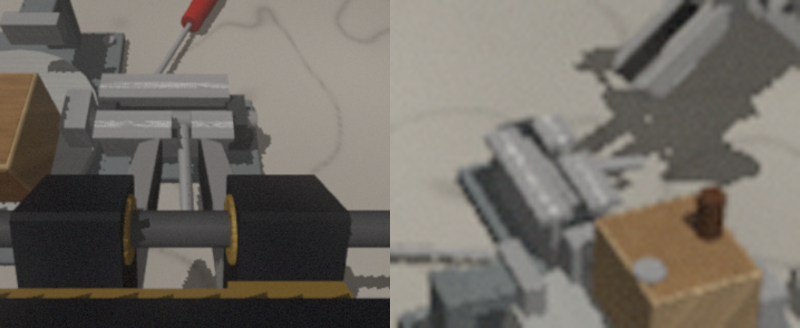

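The wrist crop shows the arm lying in the notch with the fingers clear of it. In the scene crop the arm's end is at about (645,160), nearly level. I'll check the angle numerically and plan the way up.

```bash
cat >> h.py <<'E'
v=np.array([.5349,.1137,-.26])
def W(X): c,s_=np.cos(v[2]),np.sin(v[2]);return np.array([v[0]+c*X[0]-s_*X[1],v[1]+s_*X[0]+c*X[1],X[2]])
E
python3 - <<'E'
from h import *
s=eyes.snapshot("scene");t=eyes.snapshot("top")
for a in(.8,1,1.2,1.4): print(a,proj(s,W([-.078*np.sin(a),-.1615,.04+.078*np.cos(a)])).round(1))
m=models.masks_of(s,"pin");print([(r["confidence"],r["xy"],int(r["mask"].sum())) for r in m[:2]])
if m: 
    ys,xs=np.where(m[0]["mask"]);i=xs.argmax();print(xs[i],ys[xs==xs[i]])
# target: vertical tool, over arm end at jig (-.06,-.1615), tip z .11
print(W([-.062,-.1615,0]))
X=W([-.062,-.1615,0]);
plan([X[0],X[1],.32],[np.pi,0,-.26],8,0)
E
```

```text
0.8 [294.9 174.1]
1 [297.8 176.8]
1.2 [299.8 180.2]
1.4 [300.8 184. ]
[(0.66, [280.5, 189.4], 121), (0.38, [171.9, 156.9], 1111)]
301 [188 189 190]
[ 0.43346531 -0.02643299  0.        ]
[19.9, 0.3, 6.3, 0.0004, -0.1017, -0.0006, 0],
[20.5, 0.3, 4.2, 0.0004, -0.1017, -0.0006, 0],
[20.8, 0.3, 2.1, 0.0004, -0.1017, -0.0006, 0],
[20.9, 0.3, 0.0, 0.0004, -0.1017, -0.0006, 0],
[20.8, 0.4, -2.1, 0.0004, -0.1017, -0.0006, 0],
[20.5, 0.4, -4.2, 0.0004, -0.1017, -0.0006, 0],
[19.9, 0.4, -6.3, 0.0004, -0.1017, -0.0006, 0],
[19.2, 0.4, -8.2, 0.0004, -0.1017, -0.0006, 0],
```

The pin's arm end measures (301,189) in the scene, at or below the fully laid prediction, so it is parked. Next is the peg.

```bash
python3 - <<'E'
from h import *
X=W([-.05,-.02,0]);print(X)
plan([X[0]-.02,X[1],.385],[np.pi,0,-.26],10,44)
E
```

```text
[0.48143889 0.10722623 0.        ]
[20.1, -13.4, -0.0, 0.0004, -0.0814, -0.0005, 44],
[20.0, -13.4, -1.7, 0.0004, -0.0814, -0.0005, 44],
[19.9, -13.4, -3.3, 0.0004, -0.0814, -0.0005, 44],
[19.5, -13.4, -4.9, 0.0004, -0.0814, -0.0005, 44],
[19.1, -13.3, -6.4, 0.0004, -0.0814, -0.0005, 44],
[18.5, -13.3, -8.0, 0.0004, -0.0814, -0.0005, 44],
[17.8, -13.3, -9.4, 0.0004, -0.0814, -0.0005, 44],
[17.0, -13.3, -10.9, 0.0004, -0.0814, -0.0005, 44],
[16.0, -13.3, -12.2, 0.0004, -0.0814, -0.0005, 44],
[15.0, -13.3, -13.5, 0.0004, -0.0814, -0.0005, 44],
```

>>> step_arm(commands=[[[20,-13.4,0,0,-0.081,0,44],[20,-13.4,-1.7,0,-0.081,0,44],[20,-13.4,-3.3,0,-0.081,0,44],[19.5,-13.4,-5,0,-0.081,0,44],[19,-13.3,-6.5,0,-0.081,0,44],[18.5,-13.3,-8,0,-0.081,0,44],[18,-13.3,-9.5,0,-0.081,0,44],[17,-13.3,-11,0,-0.081,0,44],[16,-13.3,-12,0,-0.081,0,44],[15,-13.3,-13.5,0,-0.081,0,44],[0,0,0,0,0,0,44],[0,0,0,0,0,0,44]]])

```text
time: 14.82
tool_pos: [0.4609, 0.1067, 0.384]
ee_rot: [3.139, -0.003, -0.266]
wrist_force: [0.0, 0.3, 0.6]
width: 0.0441
finger_force: 0.0
```

```bash
python3 - <<'E'
from h import *
o=robot.get_obs();w=eyes.snapshot("wrist");save(w,"pics/w6.png");s=eyes.snapshot("scene");t=eyes.snapshot("top")
print(o["time"],o["tool_pos"],o["ee_rot"],o["joint_positions"])
rs=[]
for p in(w,s,t):
    r=models.tip_of(p,"peg");print([(a["xy"],a["confidence"]) for a in r[:2]])
    if r:
        print(atz(p,r[0]["xy"],.12,o)); rs.append(ray(p,r[0]["xy"],o))
if len(rs)>1: print("tri",tri(rs))
X=W([-.05,-.02,.12]);print(proj(w,X,o))
E
```

```text
14.825 [0.46087846 0.10665702 0.38400408] [ 3.13931697e+00 -2.78829682e-03 -2.65820048e-01] [ 0.10849515 -0.08087156  1.5800828  -0.00314527  1.6406179   1.9448925 ]
[([249.7, 180.2], 0.75)]
[0.48037275 0.11027979 0.12      ]
[([319.2, 194.4], 0.55), ([229.9, 215.4], 0.46)]
[0.47131265 0.10194766 0.12      ]
[]
tri [0.48141516 0.11001771 0.12988016]
[252.93447452 178.00948282]
```

View pics/w6.png

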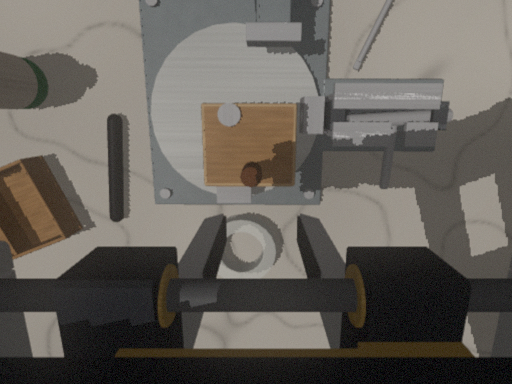

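The peg is at (250,178), giving about (0.4805, 0.1095), and the parked arm points down at (387,185). I'll grip the peg.

>>> step_arm(commands=[[[9,-4,0,0,0,0,44],[9,-4,10,0,0,0,44],[0,0,25,0,0,0,44],[0,0,25,0,0,0,44],[0,0,20,0,0,0,44],[0,0,10,0,0,0,44],[0,0,2,0,0,0,44],[0,0,0,0,0,0,0],[0,0,0,0,0,0,0],[0,0,0,0,0,0,0],[0,0,0,0,0,0,0]]])

```text
time: 16.5
tool_pos: [0.481, 0.1098, 0.2939]
ee_rot: [3.141, -0.005, -0.266]
wrist_force: [-0.5, -0.6, 1.8]
width: 0.0172
finger_force: 30.0
```

```bash
python3 - <<'E'
from h import *
o=robot.get_obs();print(o["wrist_force"],o["width"])
p=np.array(o["tool_pos"]);rpy=o["ee_rot"];A=np.array([.5345,.1150])
q=p[:2]-A;print(p,np.hypot(*q))
R0=Ro.from_euler('xyz',rpy);r=R0.inv().apply([*-q,0]);print("axis in tool",r)
# constant arc: row of dphi about world z == tool -z
d=.1
X=np.array([*r[:2],0]);Rz=Ro.from_rotvec([0,0,-d]);print("row shift",((X-Rz.apply(X))*1000).round(2))
E
```

```text
[-0.46868534 -0.57811859  1.80681294] 0.017184170579986103
[0.48104748 0.10977173 0.29388429] 0.05370760750418948
axis in tool [ 0.05020434 -0.01907831  0.00022314]
row shift [2.16 4.92 0.  ]
```

>>> step_arm(commands=[[[2.2,4.9,0,0,0,-0.1,0],[2.2,4.9,0,0,0,-0.1,0],[2.2,4.9,0,0,0,-0.1,0],[2.2,4.9,0,0,0,-0.1,0],[2.2,4.9,0,0,0,-0.1,0],[2.2,4.9,0,0,0,-0.1,0],[2.2,4.9,0,0,0,-0.1,0],[0,0,0,0,0,0,0]]])

```text
time: 17.5
tool_pos: [0.4975, 0.0763, 0.2939]
ee_rot: [3.137, -0.003, 0.433]
wrist_force: [0.6, -1.8, 2.7]
width: 0.0172
finger_force: 30.0
```

>>> step_arm(commands=[[[2.2,4.9,0,0,0,-0.1,0],[2.2,4.9,0,0,0,-0.1,0],[2.2,4.9,0,0,0,-0.1,0],[2.2,4.9,0,0,0,-0.1,0],[2.2,4.9,0,0,0,-0.1,0],[2.2,4.9,0,0,0,-0.1,0],[2.2,4.9,0,0,0,-0.1,0],[2.2,4.9,0,0,0,-0.1,0],[0,0,0,0,0,0,0]]])

```text
time: 18.62
tool_pos: [0.5368, 0.0613, 0.2939]
ee_rot: [3.135, 0.002, 1.232]
wrist_force: [2.5, -3.3, 1.2]
width: 0.0172
finger_force: 30.0
```

>>> step_arm(commands=[[[0.6,1.5,0,0,0,-0.03,0],[0.4,1,0,0,0,-0.02,0],[0.4,1,0,0,0,-0.02,0],[0,0,0,0,0,0,0]]])

```text
time: 19.12
tool_pos: [0.5402, 0.0615, 0.2939]
ee_rot: [3.136, 0.003, 1.304]
wrist_force: [2.2, -6.0, 1.1]
width: 0.0172
finger_force: 30.0
```

>>> step_arm(commands=[[[0.4,1,0,0,0,-0.02,0],[0.4,1,0,0,0,-0.02,0],[0.2,1,0,0,0,0,0],[0,0,0,0,0,0,0]]])

```text
time: 19.62
tool_pos: [0.5422, 0.0618, 0.2939]
ee_rot: [3.141, 0.004, 1.344]
wrist_force: [-3.6, -4.9, 6.2]
width: 0.017
finger_force: 30.0
```

>>> step_arm(commands=[[[0,1.5,0,0,0,0,0],[0,1.5,0,0,0,0,0],[0,0,0,0,0,0,0]]])

```text
time: 20.0
tool_pos: [0.5435, 0.0616, 0.2938]
ee_rot: [-3.135, 0.004, 1.344]
wrist_force: [-11.1, -3.6, 10.3]
width: 0.0171
finger_force: 30.0
```

Force is building against the stop. I'll release, rise and check.

>>> step_arm(commands=[[[0,0,0,0,0,0,44],[0,0,0,0,0,0,44],[0,0,0,0,0,0,44],[0,0,-20,0,0,0,44],[0,0,-30,0,0,0,44],[-20,0,-40,0,0,0,44],[-40,0,-20,0,0,0,44],[-40,0,0,0,0,0,44],[0,0,0,0,0,0,44]]])

```text
time: 21.12
tool_pos: [0.523, -0.0374, 0.4038]
ee_rot: [3.138, 0.001, 1.341]
wrist_force: [-0.5, 0.5, -0.4]
width: 0.0439
finger_force: 0.0
```

```bash
python3 - <<'E'
from h import *
o=robot.get_obs();w=eyes.snapshot("wrist");s=eyes.snapshot("scene")
print(o["time"],o["tool_pos"],o["ee_rot"],o["wrist_force"])
r=models.tip_of(w,"peg");print(r[:1] and atz(w,r[0]["xy"],.12,o),r[:1])
print("expect",W([.02,-.05,.12]))
a=w["color"];b=cv2.resize(s["color"][145:256,240:388],(512,384),interpolation=cv2.INTER_CUBIC)
cv2.imwrite("pics/w7.png",cv2.cvtColor(cv2.resize(np.hstack([a,b]),(800,300)),cv2.COLOR_RGB2BGR))
E
```

```text
21.125 [ 0.52302777 -0.03735911  0.40380319] [3.13771731e+00 1.41006349e-03 1.34077548e+00] [-0.49002704  0.47492839 -0.38118038]
[0.54203196 0.0633029  0.12      ] [{'xy': [254.2, 72.1], 'confidence': 0.94}]
expect [0.54137377 0.06023889 0.12      ]
```

View pics/w7.png

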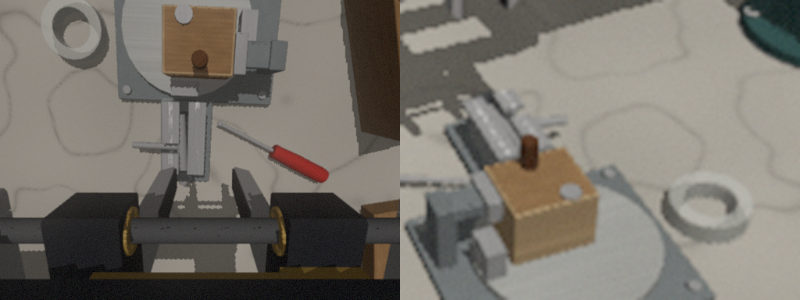

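The block's end lies flat against the stop bar (edge at about (236,45) in the left view). The pin's arm is still lying in the notch at (133–180,145), and nothing else has moved.

```bash
python3 -c "
from bench import robot
print(robot.close_job())"
```

```text
the job is handed in; nothing more can be done
None
```

I handed the job in at about 21 s. From the last images, the pin is parked in the notch, the block sits flat against the stop bar, and the other things on the bench look unmoved; `close_job()` gave no verdict.

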